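Set the portion stop on a pastry bar guide

ROBOT

A 6-joint arm with a two-finger parallel gripper is mounted at the origin on the work surface. World frame = base frame: x ahead of the robot, y to its left, z up, the work surface at z = 0. Lengths are in m, angles in rad, forces in N, time in s.
With the tool pointing down it reaches from about 0.35 to 0.975 m from the base axis. Payload 4.9 kg.
Tool frame: the origin (TCP) lies on the front face of the gripper's body, between the roots of the fingers; the fingertips stand 73 mm ahead of it and the grasp point (between the pads) lies 54 mm ahead of it (tip_extent is the distance from the TCP to the fingertips, in m); y points along the fingers, x is the direction in which the jaws open and shut, and the axes are right-handed (so a half turn about y gives the same grasp; the last joint's range is limited). The gripper opens to 85 mm and grips with 20 to 120 N. Pads are 22 mm wide; open, the fingers measure 114 mm over their backs; the gripper's body (76 mm by 85 mm) begins 54 mm behind the grasp point. The pads swing forward as they close: fully open they stand 13 mm farther back than shut.
Start: joints at [-1.397, 0.053, 1.613, -0, 1.476, -0.119], TCP at [0.18, -0.598, 0.304] pointing down, gripper open.
Joint ranges: [-3.01, 3.01], [-1.01, 2.22], [0.06, 2.58], [-1.02, 4.17], [0.09, 2.62], [-3.14, 3.14]. Speed limits (rad/s): [2.57, 2.57, 3.14, 3.14, 3.14, 3.14].

INTERFACE

Orientations are given as a unit quaternion [w, x, y, z].
In Python, from plant import state, grab_frame, camera_info, job_done, tip_extent gives the robot as it stands.
- The arm moves only by the tool carry_out, never from a script. Its argument "rows" is a list that holds one entry, the list of rows, each a list of 7 numbers: the turn, a rotation vector about the world's x, y, z as a fraction of full scale, then the shift along the world's x, y, z as a fraction of full scale, then the finger opening in mm, from 0 to 85.4. A call has 1 to 5 rows; each row shifts and turns the commanded pose from where the row before left it; what a row does not reach is not made up. Full scale, the value 1, is 40 mm for a shift and 4 degrees for a turn. A row lasts 1/10 s, in which the tool goes at most 50 mm and 8.59 degrees, less where a joint would pass 70% of its speed; a pose out of reach is approached as far as the arm can. A call with a number of a shift or a turn outside -1 to 1 is refused whole. A call with a gripper value outside its range is refused whole. The fingers move at their own pace and stop on an object; the grip force is fixed at half the most. Time passes only in rows, so rows that do not move let the fingers close. It gives the time, the measured TCP pose, the force and the opening at its end, in the units of the state.
- state(): the state, without advancing time (a new reading comes with each control period).
- grab_frame(name): name is "scene" or "top"; returns the picture (384x512x3 uint8, blue, green, red); there is no depth.
- camera_info(name): a dict with "intrinsics" (3x3 intrinsics, pixels), "xyz" and "rotation" of the camera in the world. Camera axes: x right, y down, z forward; pixel columns grow to the right and rows downward; lengths in m; the calibration is good to about 2 mm. A picture is of the moment at which its call begins. camera_info takes no time and is no camera call.
- job_done(): hands the job in, once; it reports no verdict.
The state is a dict: "time": time; "joint_pos": joint angles; "joint_vel": joint speeds; "joint_efforts": joint torques, N m; "tool_pos": TCP position; "tool_rot": TCP orientation; "contact_force": force on the tool from outside, world axes, zero at the start; "ft_torque": the same for the moment, N m; "gripper_width": opening from 0.0 (shut) to 1.0 (fully open).
Only numpy, scipy, OpenCV 4.12 (cv2) and the standard library are available. Lean on these libraries where they do the work, as an engineer would, in place of code of your own. Each camera call takes 0.05 s, during which the arm holds its last target.

TASK

On the portioning board, push the sliding stop along its rail until its pin drops into the catch clamped on the rail, without running on past the catch. Then push the chocolate bar along its lane until its end rests against the stop, leaving the stop in the catch. Only push with the fingers - lift neither the bar nor the stop's pin - leave the other things where they are, and finish clear of everything.

Things in the scene. Friction and masses are not known exactly. Their poses are not given: they have to be found in the camera images.
- board: White board fixed to the counter, 220 x 500 x 18 mm. Origin: centre of underside; y along lane and rail (about the robot's left), x across (about away from it). Lane: centre at x = -45 mm, between fences 52 mm apart, 10 mm tall over the board. Steel rail: x = +50 mm, 16 mm wide, top 30 mm over the board (z = 48 mm), end blocks 36 mm tall at y = +/-240 mm.
- catch: Dark steel catch clamped on the rail, somewhere at board y -15 to 65 mm. Origin: on the rail's top and centre line, at the bottom of its V notch; axes as the board's. 40 mm long: ramps rise 6 mm from y = +/-20 mm to sharp crests at +/-7 mm, V notch (40 degree sides) between. An ear with a black thumbscrew (16 mm across) stands out to x = +46 mm, below the rail's top.
- stop (a joint): Stop's travel, m: 0 at board y = +200 mm, grows as it is pushed to board -y, to 0.30. Starts on the +y side of the catch. Friction about 1.2 N; the push rises to 4 to 5 N on the catch's ramp, drops sharply as the pin snaps in (the stop jumps some 7 mm ahead of the finger), and rises to about 7 N if pushed on out. Within 5 mm of the notch's middle it centres itself once released.
- pin (a joint): Height of the stop's spring pin, m: 0 on the plain rail, about 0.005 on the catch's crest, about 0.001 when seated in the notch. The pin stands in the black carriage over the rail, with a black knob (18 mm across, 11 mm tall, its top 65 mm above the board's top) which rises and falls with it.
- stop_pin (a point): Point on the stop at the pin's axis, at the height of the rail's top. The pin is seated when this point lies over the catch's origin along y. The black carriage round it is 40 (x) x 36 (y) mm and its top 52 mm above the board's top.
- stop_face (a point): Centre of the face of the stop's aluminium plate that looks to -y, towards the bar, 27 mm above the board's top. The upright plate fills the lane: 46 mm wide (x), 8 mm thick (y), from 3 to 52 mm above the board's top; an arm joins it to the carriage 95 mm away in +x. Axes as the board's.
- stop_back (a point): Centre of the plate's other face (looks to +y), where it is pushed; 8 mm in +y from stop_face and level in y with stop_pin + 4 mm.
- bar: Hard chocolate bar lying loose in the lane on the -y side of the stop, 46 (x) x 140 (y) x 38 (z) mm, about 0.3 kg, takes 1 to 3 N to push. Origin: centre of its underside; y axis along its length, towards the stop.
- bar_front (a point): Centre of the bar's end face nearest the stop (+y), 19 mm above the board's top.
- bar_back (a point): Centre of the bar's other end face (-y), where it is pushed, 19 mm above the board's top.
- cutter: Bystander: small steel ring cutter, 36 mm across, 22 mm tall, standing on the board between lane and rail beside the bar. Origin: centre of underside.
- spatula: Bystander: spatula 240 mm long, black handle, lying on the counter on the robot's side of the board. Origin: under its middle.
- tart: Bystander: lemon tart on a black disc, 90 mm across, 35 mm tall. Origin: centre of underside.
- choux: Bystander: round choux bun, 66 mm across, 60 mm tall. Origin: centre of underside.
- cake: Bystander: small raspberry cake on a black disc, 84 mm across, 60 mm tall. Origin: centre of underside.
Things that resemble listed ones, but are neither listed nor needed, are in the scene too. What is meant by the bar is not orange, and is the smaller of those in its own colour.

How it is judged:
On the way, in this order (a step that is already met when the one before it is completed fails the run):
1. the stop's pin sits in the catch, at rest, the bar not yet at the stop (y of stop_pin in the frame of catch between -0.003 and 0.003 m and velocity of joint stop between -0.01 and 0.01 m/s and y of bar_front in the frame of stop_face below -0.01 m), for 0.3 s.
2. the bar's end rests against the stop while the stop is in the catch (y of stop_pin in the frame of catch between -0.003 and 0.003 m and y of bar_front in the frame of stop_face between -0.004 and 0.003 m), for 0.2 s.
At the end, for the whole second after the job is handed in: The stop's pin is seated in the catch (stop_pin within 3 mm of the catch's origin along the rail, pin down), the bar lies flat in its lane with its end within 4 mm of the stop's plate, all at rest (all of step 2 and value of joint pin below 0.003 m and linear speed of bar below 0.01 m/s and velocity of joint stop between -0.01 and 0.01 m/s and z of bar in the frame of board below 0.021 m and x of bar in the frame of board between -0.051 and -0.039 m); the robot touches nothing.
It fails at once if the stop runs past the catch (more than 9 mm beyond its middle) (y of stop_pin in the frame of catch below -0.009 m).
It fails at once if the bar is lifted or tipped (8 mm off the board, or 0.15 rad) (z of bar in the frame of board above 0.026 m or angle between bar's own z axis and vertical above 0.15 rad).
It fails at once if the stop's pin is pulled up above the catch's crest (9.5 mm) (value of joint pin above 0.0095 m).
It fails at once if a bystander is moved more than 15 mm (distance of any of cutter, spatula, tart, choux, cake from where it was at the start of the episode above 0.015 m).
It also fails if it takes over 64 s, if anything falls off the work surface, if the arm or the gripper's body presses on something with over 40 N, if the wrist force passes 120 N, or if a joint passes its speed limit or range.

## Working session

There is one attempt and no reset: what is moved stays moved. The work goes in short steps, Python scripts to look and compute and a tool call to move; the robot and the scene stay as the last step left them, time stands still between calls to the robot, and variables do not carry over. Pictures are saved under pics/ and viewed, and the job is handed in when it is done.

Besides the shell and the picture viewer there is one more tool, called by a JSON object that holds its "name" and its "arguments". carry_out: Moves the arm, as the interface text tells. Shift numbers are shares of 40 mm and turn numbers shares of 4 degrees, none past 1 either way. Its arguments: {"type":"object","properties":{"rows":{"type":"array"}},"required":["rows"]}

```bash
ls; mkdir -p pics
python3 - <<'E'
from plant import *
import cv2
s=state();print(s); print(tip_extent)
for n in("scene","top"):
    f=grab_frame(n);cv2.imwrite(f"pics/{n}0.png",f);print(n,camera_info(n))
E
```

```text
pics
{'time': 0.0, 'joint_pos': array([-1.39698221e+00,  5.33936996e-02,  1.61429267e+00, -2.00193530e-05,
        1.47600548e+00, -1.18980698e-01]), 'joint_vel': array([-1.05069145e-03, -1.83508064e-03, -8.37184431e-04, -3.10459887e-05,
       -7.33530260e-04, -1.97293270e-04]), 'joint_efforts': array([-7.44645058e-04, -3.93681514e+01, -3.70180035e+01, -1.38186451e-04,
        7.00630015e-03, -5.98012520e-06]), 'tool_pos': array([ 0.18031877, -0.59792855,  0.30264082]), 'tool_rot': array([ 0.56809422, -0.56708402,  0.42225705, -0.42116939]), 'contact_force': array([ 0.09572726, -0.12736612, -0.44366364]), 'ft_torque': array([0.02392836, 0.02564378, 0.03976919]), 'gripper_width': 1.0024379577768043}
0.0726
scene {'intrinsics': array([[364.03852656,   0.        , 249.89580864],
       [  0.        , 364.03852656, 187.63588209],
       [  0.        ,   0.        ,   1.        ]]), 'xyz': array([1.11324004, 0.42493798, 0.59221556]), 'rotation': array([-0.20962347,  0.41596408,  0.78265556, -0.41289486])}
top {'intrinsics': array([[347.61849605,   0.        , 247.32963529],
       [  0.        , 347.61849605, 193.66438264],
       [  0.        ,   0.        ,   1.        ]]), 'xyz': array([0.38780595, 0.01584295, 1.16191451]), 'rotation': array([ 0.03459101, -0.69933857,  0.71344251, -0.02699647])}
```

View pics/scene0.png

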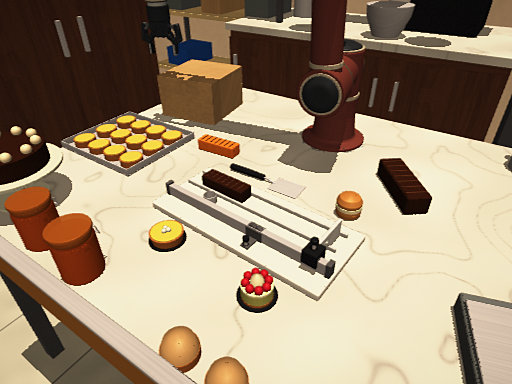

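View pics/top0.png

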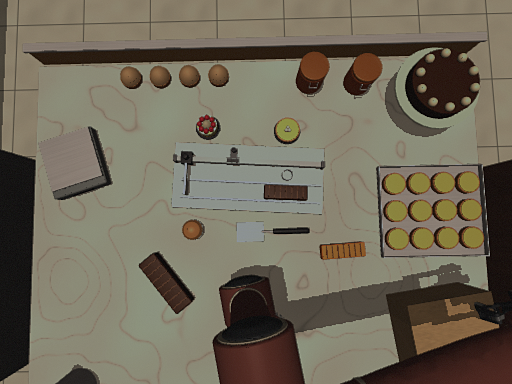

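```bash
cat > h.py <<'E'
import numpy as np, cv2
from plant import *
from scipy.spatial.transform import Rotation as R
def cam(n):
    c=camera_info(n);q=c['rotation'];return c['intrinsics'],c['xyz'],R.from_quat([q[1],q[2],q[3],q[0]]).as_matrix()
def ray(n,u,v,z):
    K,t,M=cam(n);d=M@np.linalg.solve(K,[u,v,1.]);return t+d*(z-t[2])/d[2]
def proj(n,p):
    K,t,M=cam(n);q=K@(M.T@(np.array(p)-t));return q[:2]/q[2]
E
python3 - <<'E'
import cv2
a=cv2.imread('pics/top0.png')
cv2.imwrite('pics/top0b.png',cv2.resize(a[60:320,110:400],None,fx=2.75,fy=2.3) if 0 else cv2.resize(a[110:310,130:395],None,fx=3,fy=3,interpolation=cv2.INTER_CUBIC))
E
```

```text
(no output)
```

The top view is oriented with +x up and +y left. Candidates for the bar:
- brown bar in the lane, about (286,192)
- larger brown bar on the counter, about (166,282)
- orange bar, about (343,250)

I choose the smaller brown one, in the lane. The stop is at (187,170) and the catch at (233,157). Next is a close crop to check.

View pics/top0b.png

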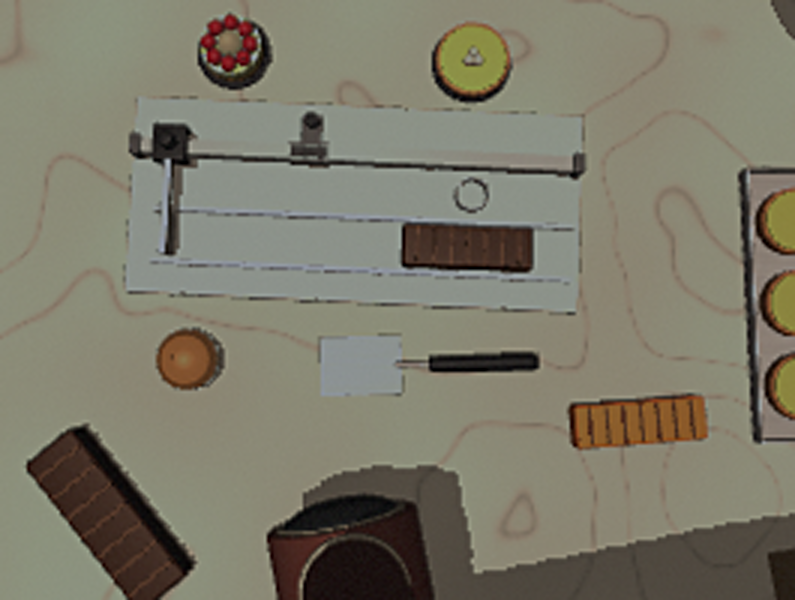

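Run:
```python
import cv2
a=cv2.imread('pics/scene0.png')
cv2.imwrite('pics/scene0b.png',cv2.resize(a[150:310,140:380],None,fx=3.3,fy=3.3,interpolation=cv2.INTER_CUBIC))
a=cv2.imread('pics/top0.png')
cv2.imwrite('pics/top0c.png',cv2.resize(a[140:220,165:265],None,fx=7,fy=7,interpolation=cv2.INTER_CUBIC))
```

```text
(no output)
```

View pics/scene0b.png

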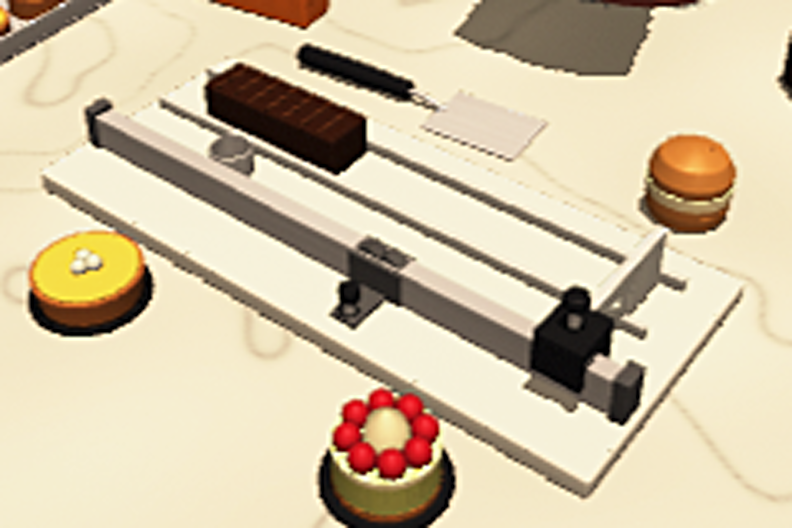

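View pics/top0c.png

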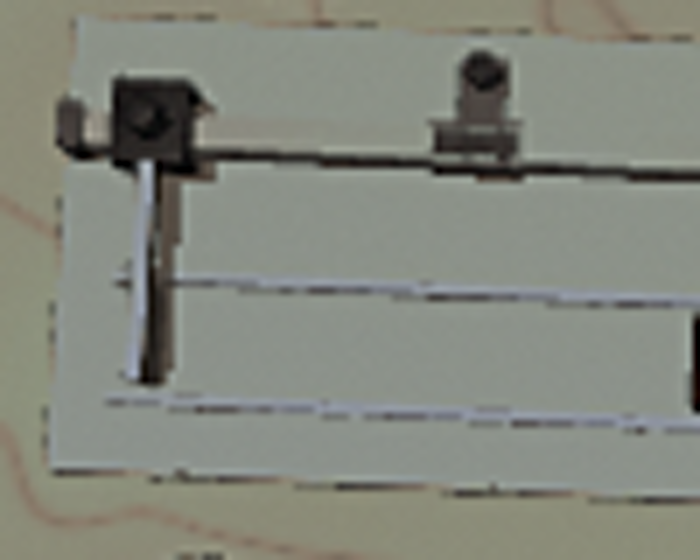

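```bash
cat >> h.py <<'E'
def board_from(f):
    hsv=cv2.cvtColor(f,cv2.COLOR_BGR2HSV)
    lab=cv2.cvtColor(f,cv2.COLOR_BGR2LAB).astype(int)
    m=((lab[...,2]<132)&(lab[...,0]>110)).astype(np.uint8)
    m[:130]=0;m[225:]=0;m[:,:160]=0;m[:,335:]=0
    m=cv2.morphologyEx(m,cv2.MORPH_OPEN,np.ones((3,3)))
    m=cv2.morphologyEx(m,cv2.MORPH_CLOSE,np.ones((15,15)))
    c=max(cv2.findContours(m,cv2.RETR_EXTERNAL,cv2.CHAIN_APPROX_NONE)[0],key=cv2.contourArea)
    p=np.array([ray('top',u,v,.018)[:2] for u,v in c[:,0]],np.float32)
    return m,c,cv2.minAreaRect(p)
E
python3 - <<'E'
from h import *
f=cv2.imread('pics/top0.png')
m,c,r=board_from(f); print(r, cv2.boundingRect(c))
P=[(175.3,142.7),(324.3,148.7),(322.3,214),(172.3,207.3)]
w=[ray('top',u,v,.018)[:2] for u,v in P]; print(np.round(w,4)); print([np.linalg.norm(w[i]-w[(i+1)%4]) for i in range(4)], np.mean(w,0))
h=f.copy();cv2.drawContours(h,[c],-1,(0,0,255),1)
cv2.imwrite('pics/m.png',cv2.resize(h[130:225,160:340],None,fx=4,fy=4,interpolation=cv2.INTER_NEAREST))
E
```

```text
((0.46603819727897644, 0.03430652618408203), (0.49061688780784607, 0.16038183867931366), 82.0042953491211) (172, 169, 149, 56)
[[ 0.6644  0.2654]
 [ 0.633  -0.2322]
 [ 0.4159 -0.2173]
 [ 0.4477  0.2756]]
[np.float64(0.498624640251203), np.float64(0.2175868008709194), np.float64(0.49395364087765153), np.float64(0.21685772089279146)] [0.54024842 0.02288593]
```

View pics/m.png

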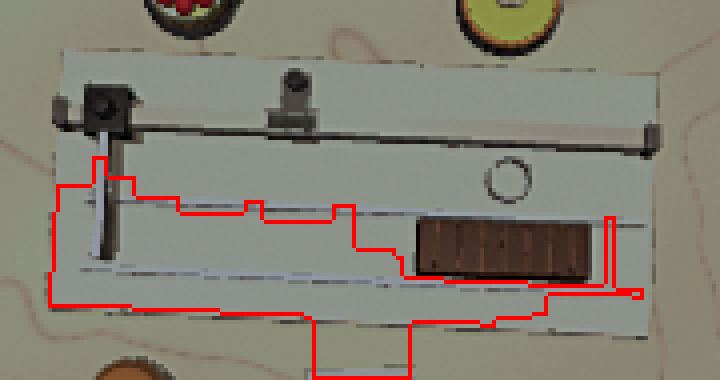

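```bash
cat >> h.py <<'E'
P=[(175.3,142.7),(324.3,148.7),(322.3,214),(172.3,207.3)]
w=np.array([ray('top',u,v,.018)[:2] for u,v in P])
ey=(w[0]-w[1])/np.linalg.norm(w[0]-w[1])+(w[3]-w[2])/np.linalg.norm(w[3]-w[2]);ey/=np.linalg.norm(ey)
ex=np.array([ey[1],-ey[0]]);C=w.mean(0)
def toB(p): d=np.array(p)[:2]-C;return np.array([d@ex,d@ey])
def toW(x,y,z=0): return np.array([*(C+x*ex+y*ey),z])
E
python3 - <<'E'
from h import *
print(C,ex,ey,np.degrees(np.arctan2(-ey[0],ey[1])))
T=lambda u,v,z:print('T',np.round(toB(ray('top',u/7+165,v/7+140,z))*1e3,1))
S=lambda u,v,z:print('S',np.round(toB(ray('scene',u/3.3+140,v/3.3+150,z))*1e3,1))
print('corners S');[S(u,v,.018) for u,v in [(43,178),(742,290),(588,488)]]
print('end blocks');T(70,100,.054);S(99,102,.054);S(625,370,.054)
print('knob');T(152,117,.083);S(576,292,.083)
print('carriage');T(113,80,.07);T(196,166,.07)
print('catch ends/top/knob');T(433,140,.048);T(522,140,.048);S(350,252,.048);S(402,280,.048);S(414,262,.048);S(362,237,.048)
print('crests S');S(370,247,.054);S(395,256,.054);
print('plate');T(137,378,.07);T(147,165,.07);S(664,234,.07)
K=lambda u,v,z:print('bar',np.round(toB(ray('top',u/3+130,v/3+110,z))*1e3,1))
for q in [(404,224),(533,229),(531,271),(402,267)]:K(*q,.056)
for q in [(207,76),(242,62),(366,121),(334,140)]:S(*q,.056)
E
python3 - <<'E'
import cv2
a=cv2.imread('pics/scene0.png')
cv2.imwrite('pics/s2.png',cv2.resize(a[215:275,230:345],None,fx=6.9,fy=6.9,interpolation=cv2.INTER_CUBIC))
E
```

```text
[0.54024842 0.02288593] [ 0.99796838 -0.06371121] [0.06371121 0.99796838] -3.6528575177249705
corners S
S [ 113.1 -235.2]
S [-97.  256.1]
S [115.1 254.6]
end blocks
T [ 62.1 240.1]
S [  46.4 -236.9]
S [ 52.2 240.7]
knob
T [ 50.3 196. ]
S [ 38.9 196.5]
carriage
T [ 69.1 217.4]
T [ 31.  177.1]
catch ends/top/knob
T [51.6 71.7]
T [53.3 30.5]
S [62.5 36.3]
S [63.8 81.8]
S [44.3 77.5]
S [45.  33.1]
crests S
S [55.6 48.4]
S [52.7 67.6]
plate
T [-66.7 198.2]
T [ 30.6 199.5]
S [-59.  208.7]
bar [-24.6 -53.8]
bar [ -24.1 -191.1]
bar [ -68.9 -190.3]
bar [-70.6 -53.5]
S [ -32.3 -191.6]
S [ -66.  -183.3]
S [-59.9 -45.2]
S [-24.9 -49.1]
```

View pics/s2.png

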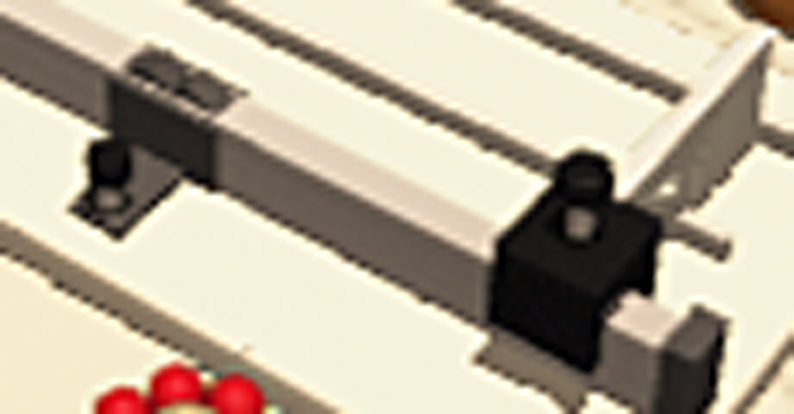

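Run:
```python
from h import *
s=state();q=s['tool_rot'];M=R.from_quat([q[1],q[2],q[3],q[0]]).as_matrix();print(M.round(3))
a=np.degrees(np.arctan2(M[1,0],M[0,0]));print('tool x yaw',a,'board x yaw',np.degrees(np.arctan2(ex[1],ex[0])))
print('start stop back',toW(-.045,.201),'finger pre',toW(-.045,.245),'bar back',toW(-.046,-.191),'bar pre',toW(-.046,-.23), 'catch back',toW(-.045,.055))
import cv2
```

```text
[[ 0.289 -0.     0.957]
 [-0.957  0.002  0.289]
 [-0.002 -1.     0.   ]]
tool x yaw -73.21974117361557 board x yaw -3.6528575177249705
start stop back [0.5081458  0.22634458 0.        ] finger pre [0.51094909 0.27025519 0.        ] bar back [ 0.48217303 -0.16479531  0.        ] bar pre [ 0.4796883  -0.20371608  0.        ] catch back [0.49884396 0.0806412  0.        ]
```

{"name": "carry_out", "arguments": {"rows": [[[0, 0, 1, 0.8, 0.5, 0, 0], [0, 0, 1, 0.8, 0.5, 0, 0], [0, 0, 1, 0.8, 0.5, 0, 0], [0, 0, 1, 0.8, 0.8, 0, 0], [0, 0, 1, 0.8, 0.8, 0, 0]]]}}

```text
time: 0.6
tool_pos: [0.3413, -0.4731, 0.3032]
tool_rot: [0.633, -0.632, 0.316, -0.316]
contact_force: [0.5, -0.7, 0.4]
gripper_width: 0.146
```

{"name": "carry_out", "arguments": {"rows": [[[0, 0, 1, 0.8, 1, 0, 0], [0, 0, 1, 0.8, 1, 0, 0], [0, 0, 1, 0.8, 1, 0, 0], [0, 0, 1, 0.5, 1, 0, 0], [0, 0, 1, 0.5, 1, 0, 0]]]}}

```text
time: 1.1
tool_pos: [0.4747, -0.2753, 0.3034]
tool_rot: [0.678, -0.678, 0.201, -0.201]
contact_force: [1.9, -0.3, -0.1]
gripper_width: -0.002
```

{"name": "carry_out", "arguments": {"rows": [[[0, 0, 1, 0, 1, 0, 0], [0, 0, 1, 0, 1, 0, 0], [0, 0, 1, 0, 1, 0, 0], [0, 0, 1, 0, 1, 0, 0], [0, 0, 1, 0, 1, 0, 0]]]}}

```text
time: 1.6
tool_pos: [0.4736, -0.0756, 0.3034]
tool_rot: [0.703, -0.702, 0.081, -0.08]
contact_force: [1.3, 0.7, -0.4]
gripper_width: 0.002
```

{"name": "carry_out", "arguments": {"rows": [[[0, 0, 1, 0, 1, 0, 0], [0, 0, 1, 0, 1, 0, 0], [0, 0, 0.4, 0, 1, 0, 0], [0, 0, 0, 0, 1, 0, 0], [0, 0, 0, 0, 0, 0, 0]]]}}

```text
time: 2.1
tool_pos: [0.4734, 0.0863, 0.3034]
tool_rot: [0.707, -0.706, 0.021, -0.02]
contact_force: [1.4, -0.1, -0.1]
gripper_width: 0.001
```

{"name": "carry_out", "arguments": {"rows": [[[0, 0, 0, 0.2, 1, 0, 0], [0, 0, 0, 0.2, 1, 0, 0], [0, 0, 0, 0.2, 1, 0, 0], [0, 0, 0, 0.2, 1, 0, 0], [0, 0, 0, 0.15, 0.6, 0, 0]]]}}

```text
time: 2.6
tool_pos: [0.5123, 0.2684, 0.3033]
tool_rot: [-0.707, 0.707, -0.022, 0.022]
contact_force: [0.1, -0.6, -0.6]
gripper_width: -0.003
```

{"name": "carry_out", "arguments": {"rows": [[[0, 0, 0, 0, 0, -1, 0], [0, 0, 0, 0, 0, -1, 0], [0, 0, 0, 0, 0, -1, 0], [0, 0, 0, 0, 0, 0, 0], [0, 0, 0, 0, 0, 0, 0]]]}}

```text
time: 3.1
tool_pos: [0.512, 0.2661, 0.1836]
tool_rot: [-0.706, 0.707, -0.023, 0.022]
contact_force: [1.3, -0.3, -0.1]
gripper_width: 0.002
```

```bash
cat > v.py <<'E'
from h import *
import sys
n=sys.argv[1]
s=state();print('t',s['time'],'tip B',toB(s['tool_pos']).round(4),s['tool_pos'].round(4),s['contact_force'].round(2))
a=grab_frame('top');b=grab_frame('scene');cv2.imwrite(f'pics/T{n}.png',a);cv2.imwrite(f'pics/S{n}.png',b)
c1=cv2.resize(a[135:225,160:330],(800,424)[::1],interpolation=cv2.INTER_CUBIC)
cv2.imwrite(f'pics/T{n}c.png',c1)
cv2.imwrite(f'pics/S{n}c.png',cv2.resize(b[160:300,150:370],None,fx=3.6,fy=3.6,interpolation=cv2.INTER_CUBIC))
E
python3 v.py 1
```

```text
t 3.1 tip B [-0.0437  0.2409] [0.512  0.2661 0.1836] [ 1.28 -0.3  -0.08]
```

View pics/S1c.png

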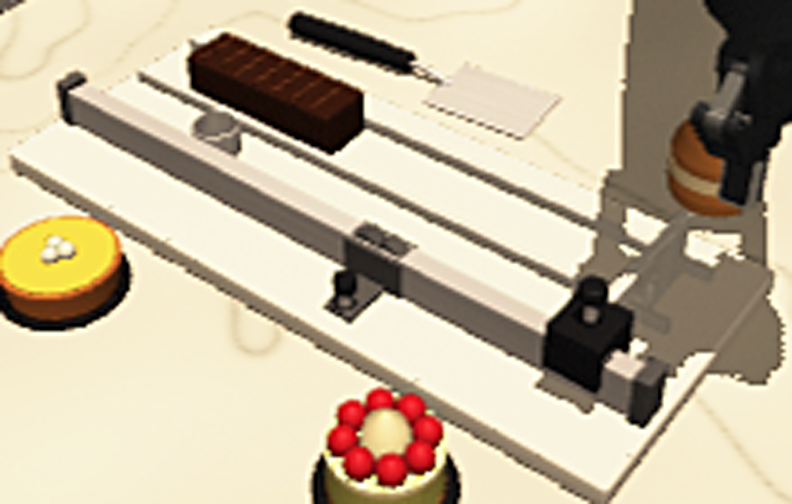

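View pics/T1c.png

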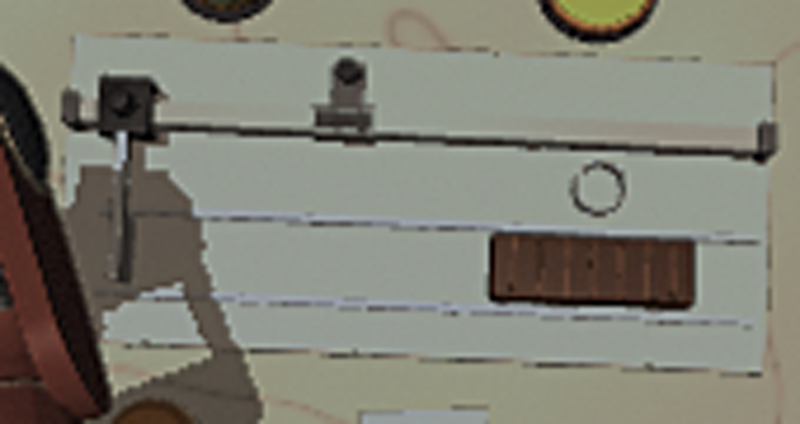

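{"name": "carry_out", "arguments": {"rows": [[[0, 0, 0, 0, 0, -1, 0], [0, 0, 0, 0, 0, -0.85, 0], [0, 0, 0, 0, 0, 0, 0], [0, 0, 0, 0, 0, 0, 0]]]}}

```text
time: 3.6
tool_pos: [0.5132, 0.267, 0.112]
tool_rot: [0.707, -0.706, 0.022, -0.023]
contact_force: [0.2, 0.1, -0.4]
gripper_width: 0.002
```

{"name": "carry_out", "arguments": {"rows": [[[0, 0, 0, -0.01, -0.15, 0, 0], [0, 0, 0, -0.01, -0.15, 0, 0], [0, 0, 0, 0, 0, 0, 0]]]}}

```text
time: 3.9
tool_pos: [0.5122, 0.2543, 0.1118]
tool_rot: [0.707, -0.706, 0.022, -0.024]
contact_force: [-0.1, 0.4, -0.0]
gripper_width: 0.001
```

{"name": "carry_out", "arguments": {"rows": [[[0, 0, 0, -0.01, -0.15, 0, 0], [0, 0, 0, -0.01, -0.15, 0, 0], [0, 0, 0, 0, 0, 0, 0]]]}}

```text
time: 4.2
tool_pos: [0.5104, 0.242, 0.1099]
tool_rot: [-0.707, 0.707, -0.023, 0.023]
contact_force: [0.1, -0.8, 0.6]
gripper_width: -0.0
```

{"name": "carry_out", "arguments": {"rows": [[[0, 0, 0, -0.01, -0.15, 0, 0], [0, 0, 0, -0.01, -0.15, 0, 0], [0, 0, 0, -0.01, -0.15, 0, 0]]]}}

```text
time: 4.5
tool_pos: [0.5092, 0.2245, 0.11]
tool_rot: [0.707, -0.707, 0.022, -0.022]
contact_force: [-0.1, 0.8, 0.1]
gripper_width: -0.004
```

{"name": "carry_out", "arguments": {"rows": [[[0, 0, 0, -0.01, -0.15, 0, 0], [0, 0, 0, -0.01, -0.15, 0, 0], [0, 0, 0, -0.01, -0.15, 0, 0]]]}}

```text
time: 4.8
tool_pos: [0.508, 0.2062, 0.11]
tool_rot: [0.707, -0.707, 0.022, -0.022]
contact_force: [0.1, 2.0, 0.4]
gripper_width: -0.003
```

```bash
python3 v.py 2
```

```text
t 4.8 tip B [-0.0438  0.1809] [0.508  0.2062 0.11  ] [0.07 1.96 0.41]
```

View pics/S2c.png

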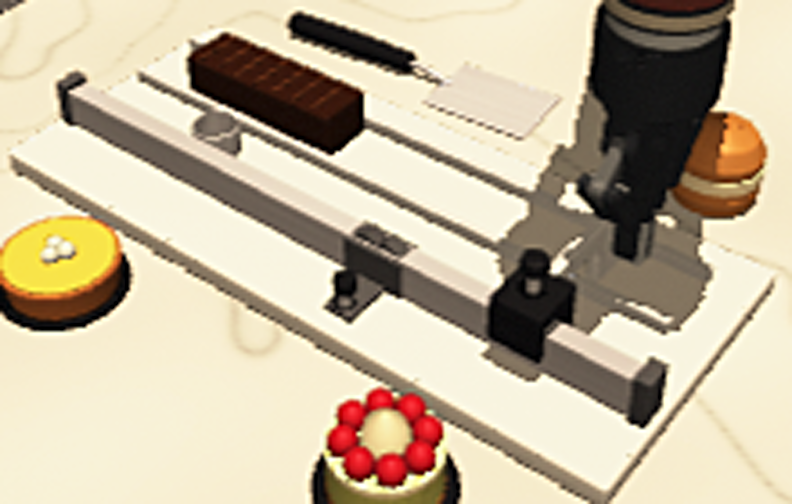

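{"name": "carry_out", "arguments": {"rows": [[[0, 0, 0, -0.01, -0.2, 0, 0], [0, 0, 0, -0.01, -0.2, 0, 0], [0, 0, 0, -0.015, -0.2, 0, 0], [0, 0, 0, -0.015, -0.2, 0, 0], [0, 0, 0, -0.015, -0.2, 0, 0]]]}}

```text
time: 5.4
tool_pos: [0.5054, 0.166, 0.1098]
tool_rot: [-0.707, 0.707, -0.022, 0.022]
contact_force: [0.6, 1.9, -0.1]
gripper_width: 0.003
```

{"name": "carry_out", "arguments": {"rows": [[[0, 0, 0, -0.01, -0.15, 0, 0], [0, 0, 0, -0.01, -0.15, 0, 0], [0, 0, 0, -0.01, -0.15, 0, 0], [0, 0, 0, -0.01, -0.15, 0, 0], [0, 0, 0, 0, 0, 0, 0]]]}}

```text
time: 5.9
tool_pos: [0.504, 0.1418, 0.1099]
tool_rot: [-0.706, 0.707, -0.022, 0.023]
contact_force: [-1.4, -0.6, 0.3]
gripper_width: -0.002
```

```bash
python3 v.py 3; python3 - <<'E'
E
```

```text
t 5.9 tip B [-0.0438  0.1164] [0.504  0.1418 0.1099] [-1.45 -0.58  0.34]
```

View pics/S3c.png

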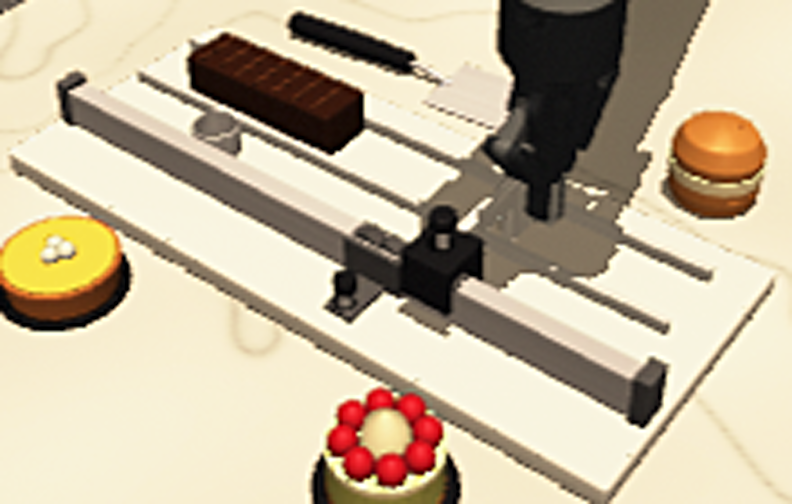

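View pics/T3c.png

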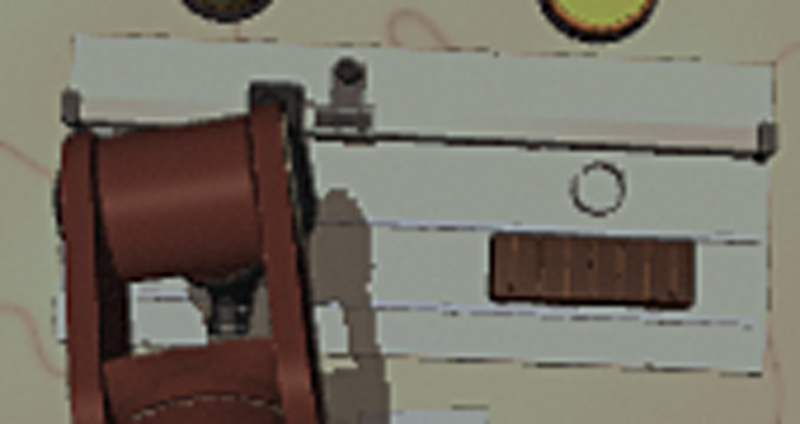

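Run:
```python
from h import *
for u,v,z in [(248,100,.07),(305,100,.07),(313,115,.048),(372,115,.048),(102,100,.07),(158,100,.07)]:
    print(u,np.round(toB(ray('top',u/4.706+160,v/4.711+135,z))*1e3,1))
for u,v in [(443,217),(537,257)]: print('knob S',np.round(toB(ray('scene',u/3.6+150,v/3.6+160,.083))*1e3,1))
```

```text
248 [ 57.8 115.7]
305 [59.4 77.1]
313 [53.4 73. ]
372 [55.2 32.3]
102 [ 53.6 214.7]
158 [ 55.2 176.7]
knob S [42.7 96.3]
knob S [ 39.3 160.3]
```

{"name": "carry_out", "arguments": {"rows": [[[0, 0, 0, -0.006, -0.1, 0, 0], [0, 0, 0, -0.006, -0.1, 0, 0], [0, 0, 0, -0.006, -0.1, 0, 0], [0, 0, 0, -0.006, -0.1, 0, 0], [0, 0, 0, -0.006, -0.1, 0, 0]]]}}

```text
time: 6.5
tool_pos: [0.5028, 0.1225, 0.1101]
tool_rot: [0.707, -0.707, 0.022, -0.022]
contact_force: [-0.5, 2.0, 1.6]
gripper_width: 0.0
```

{"name": "carry_out", "arguments": {"rows": [[[0, 0, 0, -0.0025, -0.04, 0, 0], [0, 0, 0, -0.0025, -0.04, 0, 0], [0, 0, 0, -0.0025, -0.04, 0, 0], [0, 0, 0, -0.0025, -0.04, 0, 0]]]}}

```text
time: 6.9
tool_pos: [0.5024, 0.1163, 0.11]
tool_rot: [0.707, -0.707, 0.022, -0.022]
contact_force: [0.2, 2.2, 1.4]
gripper_width: 0.002
```

{"name": "carry_out", "arguments": {"rows": [[[0, 0, 0, -0.002, -0.03, 0, 0], [0, 0, 0, -0.002, -0.03, 0, 0]]]}}

```text
time: 7.1
tool_pos: [0.5022, 0.1143, 0.11]
tool_rot: [0.707, -0.706, 0.022, -0.023]
contact_force: [1.1, 5.8, 1.1]
gripper_width: -0.003
```

{"name": "carry_out", "arguments": {"rows": [[[0, 0, 0, -0.002, -0.03, 0, 0], [0, 0, 0, -0.002, -0.03, 0, 0]]]}}

```text
time: 7.3
tool_pos: [0.5021, 0.1122, 0.11]
tool_rot: [0.707, -0.706, 0.022, -0.023]
contact_force: [0.3, 5.9, 1.2]
gripper_width: -0.001
```

{"name": "carry_out", "arguments": {"rows": [[[0, 0, 0, -0.002, -0.025, 0, 0], [0, 0, 0, -0.002, -0.025, 0, 0]]]}}

```text
time: 7.5
tool_pos: [0.5019, 0.1102, 0.11]
tool_rot: [0.707, -0.706, 0.022, -0.023]
contact_force: [0.4, 5.3, 0.6]
gripper_width: 0.001
```

{"name": "carry_out", "arguments": {"rows": [[[0, 0, 0, -0.002, -0.025, 0, 0], [0, 0, 0, -0.002, -0.025, 0, 0]]]}}

```text
time: 7.7
tool_pos: [0.5018, 0.1082, 0.11]
tool_rot: [0.707, -0.706, 0.022, -0.023]
contact_force: [1.0, 4.9, 0.9]
gripper_width: 0.002
```

{"name": "carry_out", "arguments": {"rows": [[[0, 0, 0, -0.002, -0.025, 0, 0], [0, 0, 0, -0.001, -0.025, 0, 0]]]}}

```text
time: 7.9
tool_pos: [0.5017, 0.1063, 0.11]
tool_rot: [0.707, -0.706, 0.022, -0.023]
contact_force: [-0.1, 5.8, 0.7]
gripper_width: 0.002
```

{"name": "carry_out", "arguments": {"rows": [[[0, 0, 0, -0.001, -0.025, 0, 0]]]}}

```text
time: 8.0
tool_pos: [0.5016, 0.1053, 0.11]
tool_rot: [0.707, -0.706, 0.022, -0.023]
contact_force: [0.9, 4.7, 0.1]
gripper_width: -0.002
```

{"name": "carry_out", "arguments": {"rows": [[[0, 0, 0, -0.001, -0.025, 0, 0]]]}}

```text
time: 8.1
tool_pos: [0.5015, 0.1042, 0.11]
tool_rot: [0.707, -0.706, 0.022, -0.022]
contact_force: [1.0, 5.3, 0.5]
gripper_width: -0.001
```

{"name": "carry_out", "arguments": {"rows": [[[0, 0, 0, -0.001, -0.025, 0, 0]]]}}

```text
time: 8.2
tool_pos: [0.5014, 0.1029, 0.11]
tool_rot: [0.707, -0.707, 0.022, -0.022]
contact_force: [0.3, 2.9, 0.7]
gripper_width: -0.003
```

{"name": "carry_out", "arguments": {"rows": [[[0, 0, 0, 0, 0, 0, 0], [0, 0, 0, 0, 0, 0, 0]]]}}

```text
time: 8.4
tool_pos: [0.5013, 0.1022, 0.1097]
tool_rot: [-0.706, 0.707, -0.022, 0.022]
contact_force: [0.8, 1.3, 1.3]
gripper_width: -0.001
```

```bash
python3 v.py 4
python3 - <<'E'
import cv2
b=cv2.imread('pics/S4.png')
cv2.imwrite('pics/S4d.png',cv2.resize(b[200:250,225:300],None,fx=8,fy=8,interpolation=cv2.INTER_CUBIC))
E
```

```text
t 8.4 tip B [-0.0439  0.0766] [0.5013 0.1022 0.1097] [0.84 1.28 1.25]
```

View pics/S4d.png

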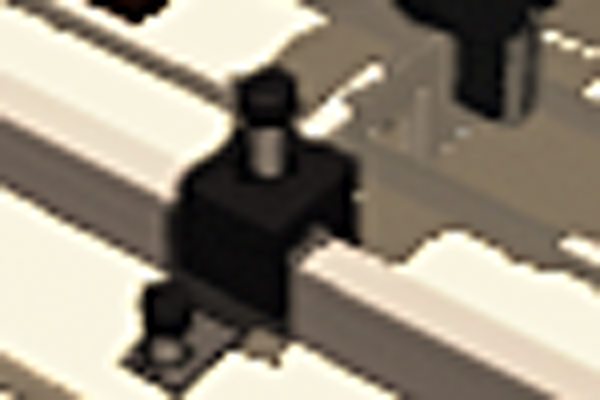

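View pics/T4c.png

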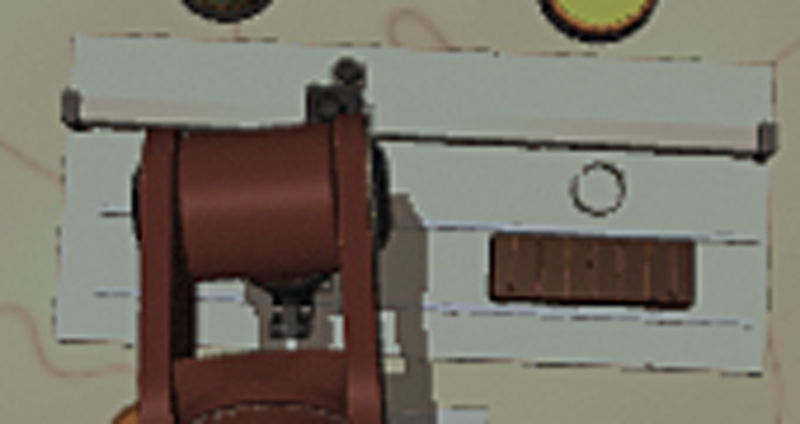

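Run:
```python
from h import *
for u,v,z in [(307,100,.07),(362,100,.07),(350,72,.048)]:
    print(u,np.round(toB(ray('top',u/4.706+160,v/4.711+135,z))*1e3,1))
print(np.round(toB(ray('scene',267/8+225,85/8+200,.083))*1e3,1))
```

```text
307 [59.5 75.8]
362 [61.  38.5]
350 [84.6 48.9]
[35.1 50.7]
```

{"name": "carry_out", "arguments": {"rows": [[[0, 0, 0, 0.01, 0.2, 0, 0], [0, 0, 0, 0.03, 0.5, 0, 0], [0, 0, 0, 0.06, 1, 0, 0], [0, 0, 0, 0.06, 1, 0, 0], [0, 0, 0, 0, 0, 0, 0]]]}}

```text
time: 9.0
tool_pos: [0.5078, 0.2142, 0.1101]
tool_rot: [0.707, -0.706, 0.021, -0.021]
contact_force: [0.6, 0.6, 0.3]
gripper_width: 0.002
```

```bash
python3 v.py 5
python3 - <<'E'
import cv2
b=cv2.imread('pics/S5.png')
cv2.imwrite('pics/S5d.png',cv2.resize(b[200:250,225:300],None,fx=8,fy=8,interpolation=cv2.INTER_CUBIC))
b=cv2.imread('pics/T5.png')
cv2.imwrite('pics/T5d.png',cv2.resize(b[140:200,200:265],None,fx=8,fy=8,interpolation=cv2.INTER_CUBIC))
E
```

```text
t 9.0 tip B [-0.0446  0.1889] [0.5078 0.2142 0.1101] [0.57 0.62 0.33]
```

View pics/S5d.png

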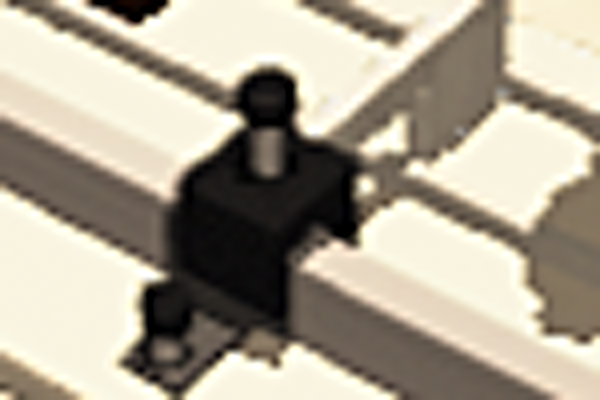

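View pics/T5d.png

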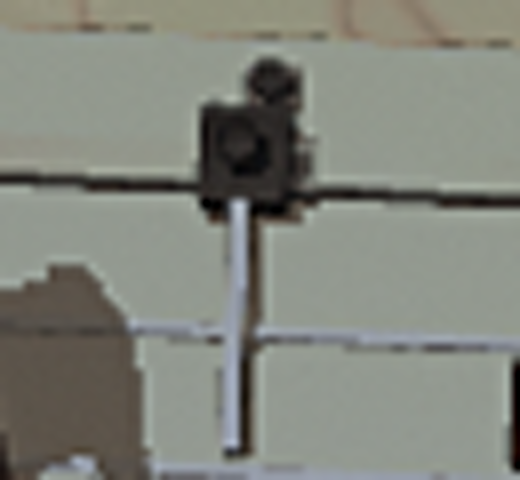

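Run:
```python
from h import *
T=lambda n,u,v,z:print(n,np.round(toB(ray('top',u/8+200,v/8+140,z))*1e3,1))
for z in(.083,.084,.088):T('knob',242,145,z)
T('carr',200,145,.07);T('carr',296,145,.07);T('plate end',233,450,.07);T('plate top',239,205,.07);T('screw',271,80,.045)
# pin height via scene: carriage-top vs knob top
for n in ('1','3','5'):
    b=cv2.imread(f'pics/S{n}.png'); print(n)
b0=cv2.imread('pics/S3.png');b5=cv2.imread('pics/S5.png')
h=np.hstack([cv2.resize(b0[205:255,240:290],None,fx=7.5,fy=7.5,interpolation=cv2.INTER_NEAREST),cv2.resize(b5[200:250,230:280],None,fx=7.5,fy=7.5,interpolation=cv2.INTER_NEAREST)]);cv2.imwrite('pics/kn.png',h)
h=cv2.imread('pics/T0.png') if 0 else None
```

```text
knob [51.6 58.6]
knob [51.4 58.5]
knob [50.6 58.2]
carr [53.3 76.2]
carr [54.9 38. ]
plate end [-67.7  57.1]
plate top [29.9 59.5]
screw [86.1 50.7]
1
3
5
```

View pics/kn.png

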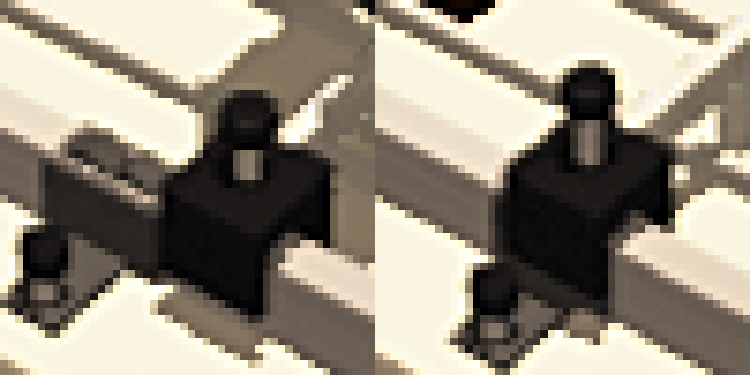

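The stem under the knob is longer than on the plain rail, so the pin is still up near the crest and not seated. I'll push on gently.

{"name": "carry_out", "arguments": {"rows": [[[0, 0, 0, -0.06, -1, 0, 0], [0, 0, 0, -0.06, -1, 0, 0], [0, 0, 0, -0.03, -0.5, 0, 0], [0, 0, 0, -0.01, -0.1, 0, 0], [0, 0, 0, 0, 0, 0, 0]]]}}

```text
time: 9.6
tool_pos: [0.5012, 0.1056, 0.1098]
tool_rot: [0.707, -0.707, 0.023, -0.023]
contact_force: [0.9, 0.8, 0.1]
gripper_width: -0.003
```

{"name": "carry_out", "arguments": {"rows": [[[0, 0, 0, -0.002, -0.025, 0, 0], [0, 0, 0, -0.002, -0.025, 0, 0], [0, 0, 0, -0.002, -0.025, 0, 0]]]}}

```text
time: 9.9
tool_pos: [0.5012, 0.1041, 0.1099]
tool_rot: [0.707, -0.707, 0.022, -0.022]
contact_force: [-0.2, -0.3, 0.2]
gripper_width: 0.002
```

{"name": "carry_out", "arguments": {"rows": [[[0, 0, 0, -0.002, -0.025, 0, 0], [0, 0, 0, -0.002, -0.025, 0, 0]]]}}

```text
time: 10.1
tool_pos: [0.501, 0.1019, 0.1099]
tool_rot: [0.707, -0.707, 0.022, -0.022]
contact_force: [-0.4, -0.7, 0.7]
gripper_width: 0.003
```

{"name": "carry_out", "arguments": {"rows": [[[0, 0, 0, -0.002, -0.025, 0, 0]]]}}

```text
time: 10.2
tool_pos: [0.5009, 0.1007, 0.1099]
tool_rot: [0.707, -0.707, 0.022, -0.022]
contact_force: [-0.3, 0.8, -0.5]
gripper_width: -0.002
```

{"name": "carry_out", "arguments": {"rows": [[[0, 0, 0, -0.001, -0.02, 0, 0]]]}}

```text
time: 10.3
tool_pos: [0.5009, 0.0997, 0.1099]
tool_rot: [-0.707, 0.707, -0.022, 0.022]
contact_force: [1.2, -0.3, -0.8]
gripper_width: 0.003
```

```bash
python3 v.py 6
python3 - <<'E'
import cv2,numpy as np
h=np.hstack([cv2.resize(cv2.imread(f'pics/S{n}.png')[200:250,230:280],None,fx=7.5,fy=7.5,interpolation=cv2.INTER_NEAREST) for n in (5,6)]);cv2.imwrite('pics/kn2.png',h)
E
```

```text
t 10.3 tip B [-0.0442  0.0742] [0.5009 0.0997 0.1099] [ 1.19 -0.29 -0.82]
```

View pics/kn2.png

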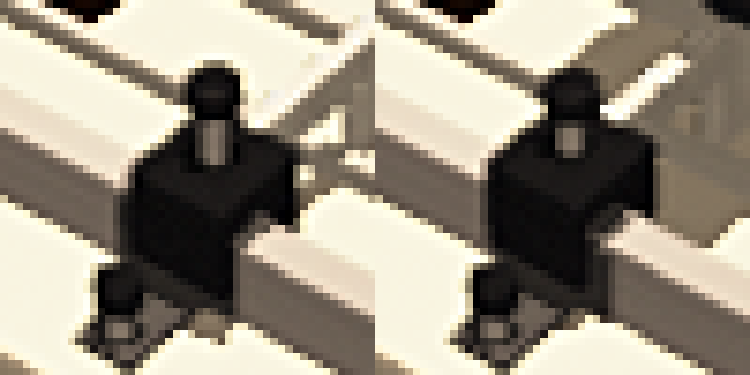

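Now the stem is short again and the carriage has jumped ahead, so the pin has snapped in. I'll back off, rise and go behind the bar.

{"name": "carry_out", "arguments": {"rows": [[[0, 0, 0, 0.03, 0.5, 0, 0], [0, 0, 0, 0.03, 0.5, 0, 0], [0, 0, 0, 0, 0, 1, 0], [0, 0, 0, 0, 0, 1, 0], [0, 0, 0, 0, 0, 1, 0]]]}}

```text
time: 10.9
tool_pos: [0.5029, 0.1399, 0.2309]
tool_rot: [-0.707, 0.707, -0.023, 0.022]
contact_force: [0.7, -0.4, 0.1]
gripper_width: -0.003
```

{"name": "carry_out", "arguments": {"rows": [[[0, 0, 0, -0.06, -1, 0, 0], [0, 0, 0, -0.06, -1, 0, 0], [0, 0, 0, -0.06, -1, 0, 0], [0, 0, 0, -0.06, -1, 0, 0], [0, 0, 0, -0.06, -1, 0, 0]]]}}

```text
time: 11.4
tool_pos: [0.4909, -0.0617, 0.2301]
tool_rot: [-0.707, 0.707, -0.022, 0.023]
contact_force: [0.4, -0.3, 0.1]
gripper_width: 0.004
```

{"name": "carry_out", "arguments": {"rows": [[[0, 0, 0, -0.08, -1, 0, 0], [0, 0, 0, -0.08, -1, 0, 0], [0, 0, 0, -0.06, -1, 0, 0], [0, 0, 0, -0.03, -0.4, 0, 0], [0, 0, 0, 0, 0, 0, 0]]]}}

```text
time: 11.9
tool_pos: [0.4811, -0.1979, 0.2299]
tool_rot: [0.707, -0.707, 0.024, -0.023]
contact_force: [0.0, -0.3, 0.4]
gripper_width: 0.0
```

```bash
python3 v.py 7
python3 - <<'E'
import cv2
b=cv2.imread('pics/T7.png')
cv2.imwrite('pics/T7d.png',cv2.resize(b[140:200,200:265],None,fx=8,fy=8,interpolation=cv2.INTER_CUBIC))
E
```

```text
t 11.9 tip B [-0.045  -0.2241] [ 0.4811 -0.1979  0.2299] [ 0.03 -0.3   0.39]
```

View pics/T7d.png

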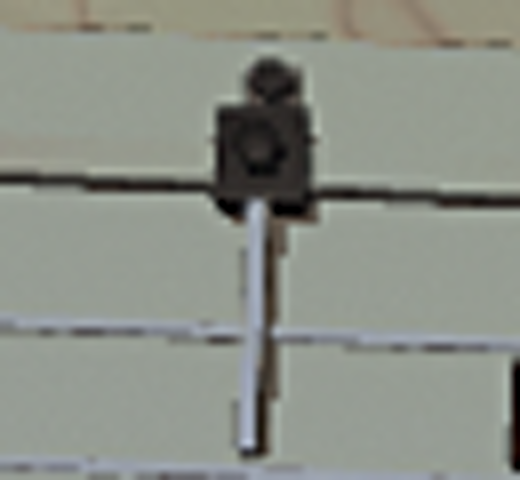

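View pics/S7c.png

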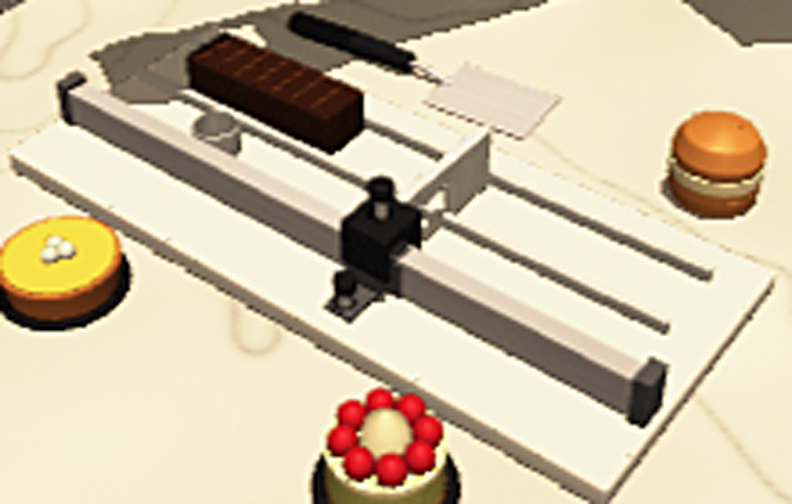

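{"name": "carry_out", "arguments": {"rows": [[[0, 0, 0, 0, 0, -1, 0], [0, 0, 0, 0, 0, -1, 0], [0, 0, 0, 0, 0, -1, 0], [0, 0, 0, 0, 0, -0.15, 0], [0, 0, 0, 0, 0, 0, 0]]]}}

```text
time: 12.5
tool_pos: [0.4807, -0.1947, 0.1029]
tool_rot: [0.707, -0.706, 0.023, -0.021]
contact_force: [1.0, -0.9, 1.3]
gripper_width: -0.0
```

{"name": "carry_out", "arguments": {"rows": [[[0, 0, 0, 0.006, 0.1, 0, 0], [0, 0, 0, 0.006, 0.1, 0, 0], [0, 0, 0, 0.006, 0.1, 0, 0], [0, 0, 0, 0.006, 0.1, 0, 0], [0, 0, 0, 0.006, 0.1, 0, 0]]]}}

```text
time: 13.0
tool_pos: [0.4828, -0.176, 0.1046]
tool_rot: [-0.707, 0.707, -0.022, 0.023]
contact_force: [-0.3, 0.1, -0.4]
gripper_width: -0.002
```

{"name": "carry_out", "arguments": {"rows": [[[0, 0, 0, 0.006, 0.1, 0, 0], [0, 0, 0, 0.006, 0.1, 0, 0], [0, 0, 0, 0.006, 0.1, 0, 0], [0, 0, 0, 0.006, 0.1, 0, 0], [0, 0, 0, 0.006, 0.1, 0, 0]]]}}

```text
time: 13.5
tool_pos: [0.4841, -0.1565, 0.1045]
tool_rot: [-0.706, 0.707, -0.022, 0.023]
contact_force: [-1.6, -4.6, 4.3]
gripper_width: 0.001
```

```bash
python3 v.py 8
```

```text
t 13.5 tip B [-0.0446 -0.1826] [ 0.4841 -0.1565  0.1045] [-1.64 -4.64  4.35]
```

View pics/S8c.png

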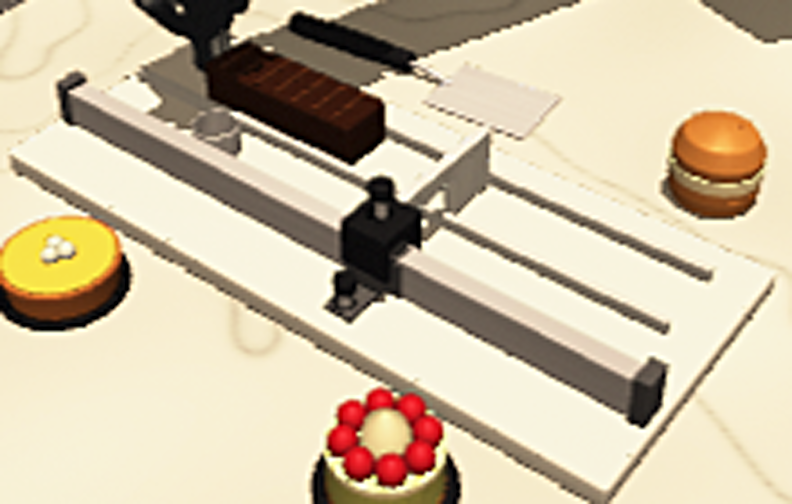

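View pics/T8c.png

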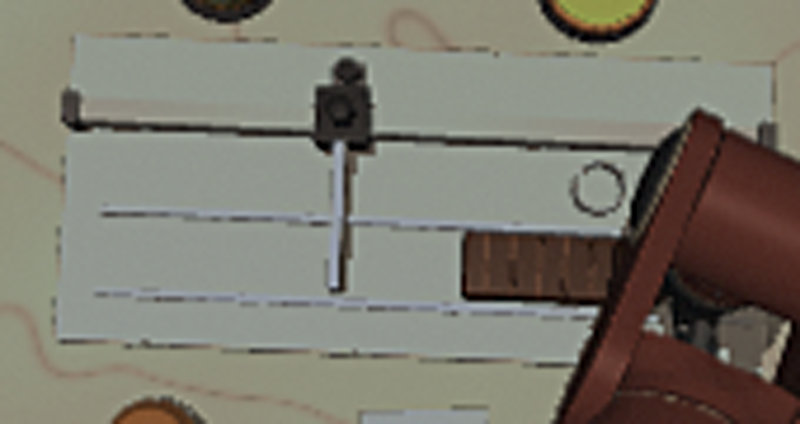

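Run:
```python
from h import *
for u,v,z in [(463,265,.056),(490,265,.056),(330,285,.07),(342,285,.07)]:
    print(u,np.round(toB(ray('top',u/4.706+160,v/4.711+135,z))*1e3,1))
print(state()['contact_force'])
```

```text
463 [-46.6 -34.6]
490 [-45.8 -52.9]
330 [-65.2  54.1]
342 [-64.9  46. ]
[ 0.60116868 -1.76433751  0.68190105]
```

{"name": "carry_out", "arguments": {"rows": [[[0, 0, 0, 0.006, 0.1, 0, 0], [0, 0, 0, 0.006, 0.1, 0, 0], [0, 0, 0, 0.006, 0.1, 0, 0]]]}}

```text
time: 13.9
tool_pos: [0.4845, -0.1441, 0.1041]
tool_rot: [-0.707, 0.707, -0.022, 0.022]
contact_force: [-0.8, -4.1, 3.4]
gripper_width: -0.001
```

{"name": "carry_out", "arguments": {"rows": [[[0, 0, 0, 0.008, 0.125, 0, 0], [0, 0, 0, 0.008, 0.125, 0, 0], [0, 0, 0, 0.008, 0.125, 0, 0], [0, 0, 0, 0.008, 0.125, 0, 0], [0, 0, 0, 0.008, 0.125, 0, 0]]]}}

```text
time: 14.4
tool_pos: [0.4861, -0.1188, 0.104]
tool_rot: [-0.707, 0.707, -0.022, 0.022]
contact_force: [-1.4, -3.5, 4.2]
gripper_width: 0.003
```

{"name": "carry_out", "arguments": {"rows": [[[0, 0, 0, 0.008, 0.125, 0, 0], [0, 0, 0, 0.008, 0.125, 0, 0], [0, 0, 0, 0.008, 0.125, 0, 0], [0, 0, 0, 0.004, 0.06, 0, 0], [0, 0, 0, 0, 0, 0, 0]]]}}

```text
time: 14.9
tool_pos: [0.4868, -0.101, 0.1034]
tool_rot: [0.707, -0.706, 0.023, -0.022]
contact_force: [-0.2, 0.0, 0.1]
gripper_width: -0.002
```

```bash
python3 v.py 9
```

```text
t 14.9 tip B [-0.0454 -0.1271] [ 0.4868 -0.101   0.1034] [-0.18  0.04  0.12]
```

View pics/T9c.png

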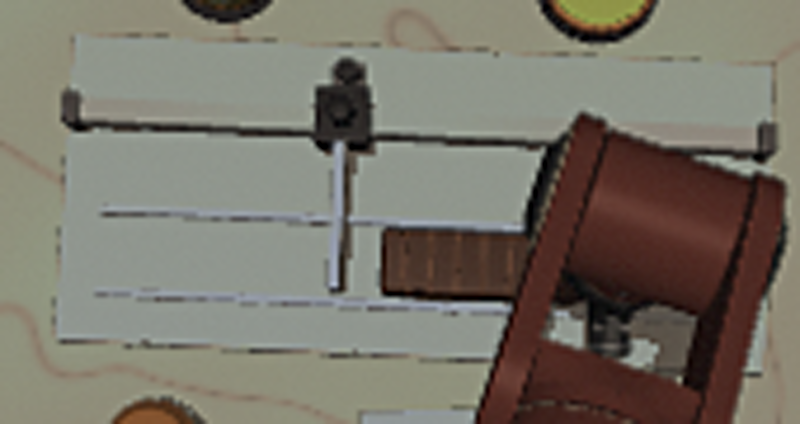

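View pics/S9c.png

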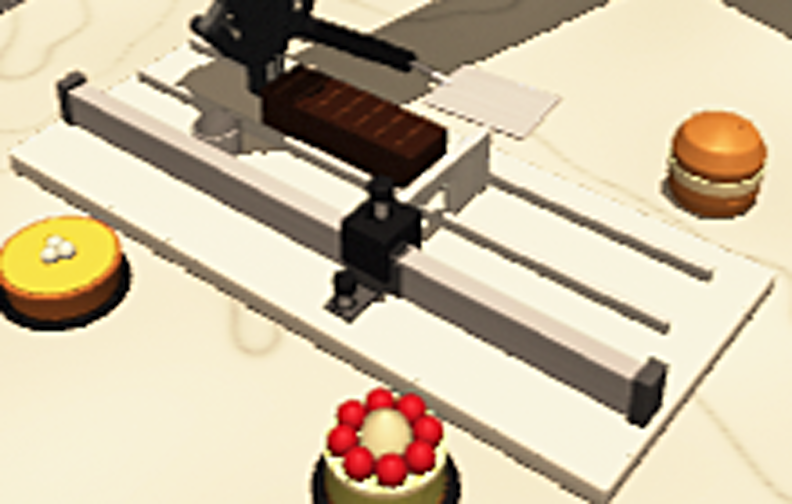

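{"name": "carry_out", "arguments": {"rows": [[[0, 0, 0, 0.004, 0.07, 0, 0], [0, 0, 0, 0.004, 0.07, 0, 0], [0, 0, 0, 0.004, 0.07, 0, 0], [0, 0, 0, 0.004, 0.07, 0, 0], [0, 0, 0, 0.004, 0.07, 0, 0]]]}}

```text
time: 15.5
tool_pos: [0.4879, -0.0876, 0.1038]
tool_rot: [0.707, -0.707, 0.022, -0.022]
contact_force: [-0.1, -1.8, -1.3]
gripper_width: 0.004
```

{"name": "carry_out", "arguments": {"rows": [[[0, 0, 0, 0.002, 0.03, 0, 0], [0, 0, 0, 0.002, 0.03, 0, 0]]]}}

```text
time: 15.7
tool_pos: [0.4881, -0.0853, 0.1039]
tool_rot: [-0.707, 0.707, -0.022, 0.022]
contact_force: [-0.1, -1.4, -1.3]
gripper_width: -0.005
```

{"name": "carry_out", "arguments": {"rows": [[[0, 0, 0, 0.002, 0.03, 0, 0], [0, 0, 0, 0.002, 0.03, 0, 0]]]}}

```text
time: 15.9
tool_pos: [0.4882, -0.083, 0.1039]
tool_rot: [0.707, -0.707, 0.022, -0.022]
contact_force: [1.1, -0.5, -0.8]
gripper_width: 0.001
```

```bash
python3 v.py 10;python3 - <<'E'
import cv2
b=cv2.imread('pics/T10.png')
cv2.imwrite('pics/T10d.png',cv2.resize(b[140:205,200:275],None,fx=8,fy=8,interpolation=cv2.INTER_CUBIC))
E
```

```text
t 15.9 tip B [-0.0452 -0.109 ] [ 0.4882 -0.083   0.1039] [ 1.05 -0.53 -0.79]
```

View pics/T10d.png

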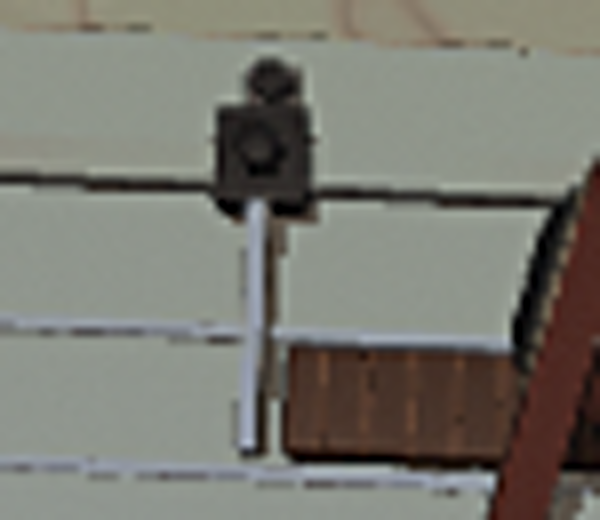

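{"name": "carry_out", "arguments": {"rows": [[[0, 0, 0, 0.002, 0.035, 0, 0], [0, 0, 0, 0.002, 0.035, 0, 0], [0, 0, 0, 0.002, 0.035, 0, 0]]]}}

```text
time: 16.3
tool_pos: [0.4885, -0.0788, 0.104]
tool_rot: [-0.707, 0.707, -0.022, 0.022]
contact_force: [0.2, -0.7, -0.2]
gripper_width: -0.0
```

{"name": "carry_out", "arguments": {"rows": [[[0, 0, 0, 0.002, 0.03, 0, 0], [0, 0, 0, 0.002, 0.03, 0, 0]]]}}

```text
time: 16.5
tool_pos: [0.4887, -0.0764, 0.104]
tool_rot: [-0.707, 0.707, -0.022, 0.022]
contact_force: [-0.7, -1.6, -1.3]
gripper_width: 0.001
```

```bash
python3 v.py 11;python3 - <<'E'
import cv2
b=cv2.imread('pics/T11.png')
cv2.imwrite('pics/T11d.png',cv2.resize(b[140:205,200:275],None,fx=8,fy=8,interpolation=cv2.INTER_CUBIC))
E
```

```text
t 16.5 tip B [-0.0451 -0.1024] [ 0.4887 -0.0764  0.104 ] [-0.67 -1.59 -1.28]
```

View pics/T11d.png

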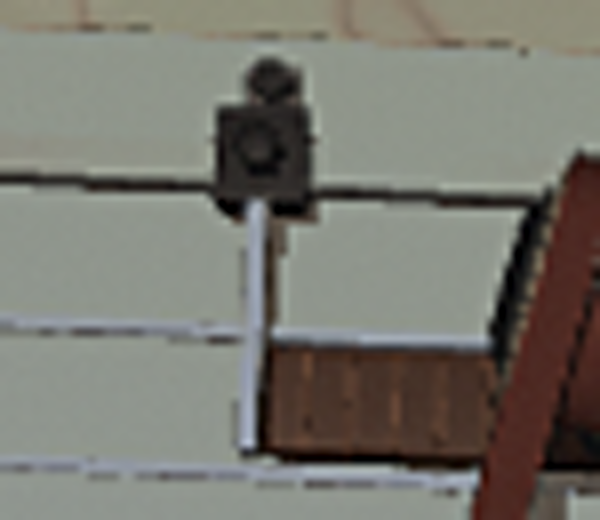

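{"name": "carry_out", "arguments": {"rows": [[[0, 0, 0, 0.001, 0.02, 0, 0], [0, 0, 0, 0.001, 0.02, 0, 0]]]}}

```text
time: 16.8
tool_pos: [0.4888, -0.0749, 0.104]
tool_rot: [-0.707, 0.707, -0.022, 0.022]
contact_force: [-0.0, -1.9, 0.0]
gripper_width: -0.002
```

{"name": "carry_out", "arguments": {"rows": [[[0, 0, 0, 0.001, 0.02, 0, 0]]]}}

```text
time: 16.9
tool_pos: [0.4888, -0.0744, 0.104]
tool_rot: [-0.706, 0.707, -0.022, 0.022]
contact_force: [-1.0, -5.3, -0.3]
gripper_width: -0.001
```

{"name": "carry_out", "arguments": {"rows": [[[0, 0, 0, 0.001, 0.02, 0, 0]]]}}

```text
time: 17.0
tool_pos: [0.4888, -0.0741, 0.104]
tool_rot: [-0.706, 0.708, -0.022, 0.022]
contact_force: [-0.6, -7.8, -0.0]
gripper_width: 0.002
```

{"name": "carry_out", "arguments": {"rows": [[[0, 0, 0, -0.001, -0.02, 0, 0], [0, 0, 0, 0, 0, 0, 0], [0, 0, 0, -0.005, -0.1, 0, 0], [0, 0, 0, -0.03, -0.5, 0, 0], [0, 0, 0, -0.03, -0.5, 0, 0]]]}}

```text
time: 17.5
tool_pos: [0.4862, -0.1179, 0.1038]
tool_rot: [0.707, -0.706, 0.022, -0.022]
contact_force: [0.5, 0.1, 0.5]
gripper_width: -0.001
```

{"name": "carry_out", "arguments": {"rows": [[[0, 0, 0, 0, 0, 1, 0], [0, 0, 0, 0, 0, 1, 0], [0, 0, 0, 0, -0.5, 1, 0], [0, 0, 0, 0, -1, 1, 0], [0, 0, 0, 0, -1, 0, 0]]]}}

```text
time: 18.0
tool_pos: [0.4887, -0.2149, 0.2665]
tool_rot: [-0.705, 0.708, -0.018, 0.026]
contact_force: [1.9, -0.0, 0.2]
gripper_width: -0.004
```

{"name": "carry_out", "arguments": {"rows": [[[0, 0, 0, 0, -1, 0, 0], [0, 0, 0, 0, -1, 0, 0], [0, 0, 0, 0, -1, 0, 0], [0, 0, 0, 0, 0, 0, 0], [0, 0, 0, 0, 0, 0, 0]]]}}

```text
time: 18.5
tool_pos: [0.486, -0.3337, 0.2588]
tool_rot: [0.707, -0.706, 0.023, -0.023]
contact_force: [-0.1, 0.1, 0.8]
gripper_width: 0.003
```

```bash
python3 v.py 12;python3 - <<'E'
from h import *
b=cv2.imread('pics/T12.png')
cv2.imwrite('pics/T12d.png',cv2.resize(b[140:205,200:295],None,fx=8,fy=8,interpolation=cv2.INTER_CUBIC))
E
```

```text
t 18.5 tip B [-0.0314 -0.3593] [ 0.486  -0.3337  0.2588] [-0.14  0.06  0.84]
```

View pics/T12d.png

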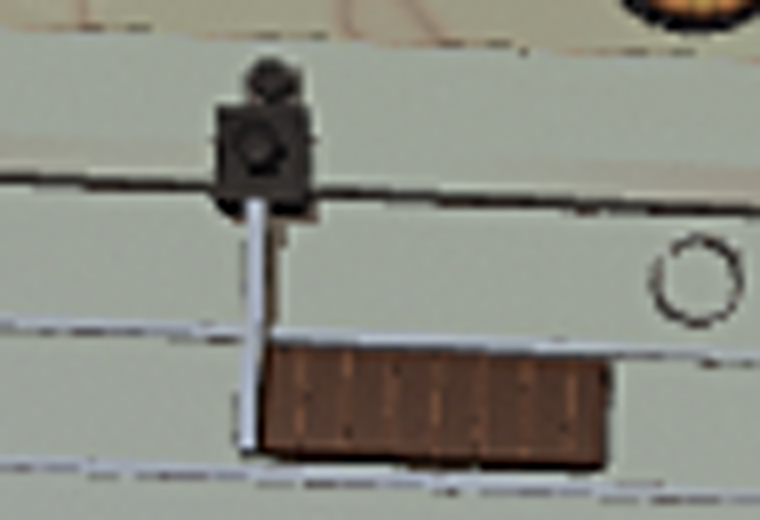

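View pics/S12c.png

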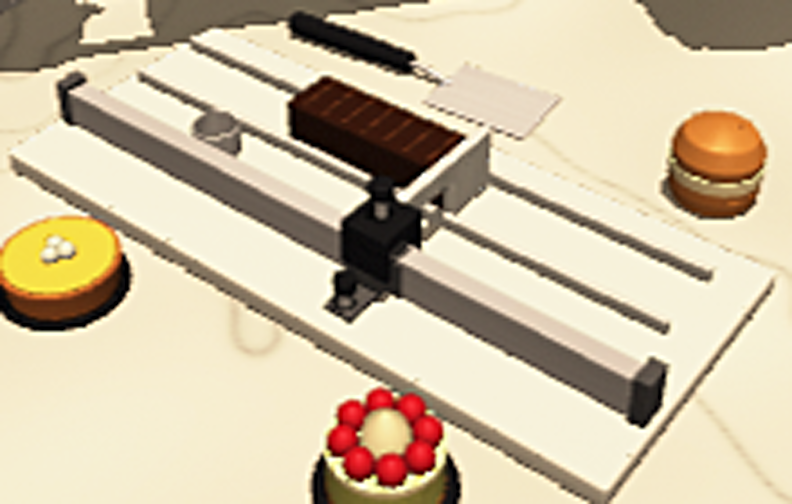

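The bar is against the plate, the stop hasn't moved from its seated place, and the arm is clear. Handing in.

```bash
python3 -c "
from plant import *
print(job_done())"
```

```text
the job is handed in; nothing more can be done
None
```

I pushed the stop along its rail until its pin snapped into the catch, then pushed the chocolate bar up against the stop's plate. I then backed off, rose clear and handed the job in at about 18.5 s.

- **Stop:** My first check was wrong. The force fell to about 1 N and looked like the snap, but the longer stem under the knob in the picture showed the pin was still up near the crest. I had already backed off about 110 mm, so I went back in. A picture then showed the stem short again, and the top view showed the stop some 7 mm further on, though I never felt the snap in the force.
- **Bar:** It met the plate with a clear force rise, from about 2 N to 8 N, and I backed off straight away. The last top view shows no visible gap, and the stop at the same pixels as when seated.
- **Bystanders:** The cutter, spatula, tart, choux and cake look unmoved in the last pictures. I judged this by eye and did not measure it.
- **Disagreements:** The two cameras differed by about 5 mm in board position, so I relied on force and relative pixel positions for the final fit. While I pushed the bar, the force read up to 4.6 N, above the 1 to 3 N given, along with about 4 N upward on the tool. The bar stayed flat in the pictures.

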